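Load the spice turntable

TASK

Set up the spice turntable for the cook: first, while it is still empty, turn it until its upright handle stands right over the pointer on its foot, and leave it so. Then put the three round spice tins upright into its wells, the largest tin in the widest well, the middle one in the middle-sized well and the smallest in the narrowest. Leave the square tins where they stand.

Things in the scene. Friction and masses are not known exactly. Their poses are not given: they have to be found in the camera images.
- tin_large: The largest of the three ROUND spice tins: upright plain steel cylinder with a darker steel lid band, 62 mm in diameter, 75 mm tall, about 260 g. Origin at the centre of its underside, z up; yaw is meaningless. Stands loose on the table. It belongs in the widest well of the turntable.
- tin_middle: The middle one of the three ROUND spice tins: upright plain steel cylinder with a darker steel lid band, 50 mm in diameter, 70 mm tall, about 180 g. Origin at the centre of its underside, z up; yaw is meaningless. Stands loose on the table. It belongs in the middle-sized well of the turntable.
- tin_small: The smallest of the three ROUND spice tins: upright plain steel cylinder with a darker steel lid band, 38 mm in diameter, 65 mm tall, about 110 g. Origin at the centre of its underside, z up; yaw is meaningless. Stands loose on the table. It belongs in the narrowest well of the turntable.
- square_large: A look-alike that does NOT belong: SQUARE tin of the same steel with the same lid band, 56 x 56 mm, 75 mm tall, standing loose and upright on the table. Origin at the centre of its underside, x and y square to its sides. Must stay where it stands.
- square_small: A look-alike that does NOT belong: SQUARE tin of the same steel with the same lid band, 42 x 42 mm, 67 mm tall, standing loose and upright on the table. Origin at the centre of its underside, x and y square to its sides. Must stay where it stands.
- well_large (a point): Round well on the turntable: an open plain grey ring 82 mm in inner diameter, 4 mm wall, 18 mm high, fixed on the white wheel; it turns with the wheel. For the 62 mm tin. Origin at its centre on its floor (the wheel's top face, 28 mm above the table), z up. Its centre is 85 mm from the wheel's axis, straight across the axis from the handle.
- well_middle (a point): Round well on the turntable: an open plain grey ring 70 mm in inner diameter, 4 mm wall, 18 mm high, fixed on the white wheel; it turns with the wheel. For the 50 mm tin. Origin at its centre on its floor (the wheel's top face, 28 mm above the table), z up. Its centre is 85 mm from the wheel's axis, 60 degrees round from the handle, counter-clockwise seen from above.
- well_small (a point): Round well on the turntable: an open plain grey ring 58 mm in inner diameter, 4 mm wall, 18 mm high, fixed on the white wheel; it turns with the wheel. For the 38 mm tin. Origin at its centre on its floor (the wheel's top face, 28 mm above the table), z up. Its centre is 85 mm from the wheel's axis, 60 degrees round from the handle, clockwise seen from above.
- handle (a point): Upright dark steel post, 20 mm in diameter, 55 mm tall, fixed on the wheel 120 mm from the wheel's axis, for turning it. Origin at the centre of its foot on the wheel's top face (28 mm above the table); z up, +x points horizontally to the wheel's axis. Pinch or push it and carry it round the axis in a horizontal circle.
- wheel (a joint): Angle (rad) of the turntable wheel: white disc, 280 mm wide, upright axis. 0: handle over the pointer; grows counter-clockwise from above. Starts at 0.7 to 1.5, range -1.2 to 2.4, no stop or click at 0, stays where left (1.3 N at the handle moves it). Pointer: fixed black tongue 22 mm wide, 8 mm high, lying on the table, showing 50 mm beyond the wheel, roughly towards the robot.
Things that resemble listed ones, but are neither listed nor needed, are in the scene too. What is shaped like the tin_small but brown, green or red is not meant.

How it is judged:
On the way:
1. the empty turntable is turned until its handle stands over the pointer (within 0.12 rad), the tins not yet on it (value of joint wheel between -0.12 and 0.12 rad and velocity of joint wheel between -0.05 and 0.05 rad/s and horizontal distance between each of tin_large, tin_middle, tin_small and well_large above 0.06 m and horizontal distance between each of tin_large, tin_middle, tin_small and well_middle above 0.06 m and horizontal distance between each of tin_large, tin_middle, tin_small and well_small above 0.06 m), for 0.3 s.
At the end, for the whole second after the job is handed in: The wheel rests within 0.12 rad of the pointer; each round tin stands released, upright (within 0.1 rad) and at rest on the floor of the well of its own size (centre within 12 mm of the well's, height within 6 mm); each square tin is upright and within 30 mm of its start (value of joint wheel between -0.12 and 0.12 rad and velocity of joint wheel between -0.05 and 0.05 rad/s and horizontal distance between tin_large and well_large below 0.012 m and z of tin_large in the frame of well_large below 0.006 m and angle between each of tin_large, tin_middle, tin_small, square_large, square_small's own z axis and vertical below 0.1 rad and linear speed of each of tin_large, tin_middle, tin_small below 0.02 m/s and horizontal distance between tin_middle and well_middle below 0.012 m and z of tin_middle in the frame of well_middle below 0.006 m and horizontal distance between tin_small and well_small below 0.012 m and z of tin_small in the frame of well_small below 0.006 m and distance of each of square_large, square_small from where it was at the start of the episode below 0.03 m); the robot touches nothing.
It fails at once if a square tin is moved by more than 30 mm (distance of any of square_large, square_small from where it was at the start of the episode above 0.03 m).
It also fails if it takes over 112 s, if anything falls off the work surface, if the arm or the gripper's body presses on something with over 40 N, if the wrist force passes 120 N, or if a joint passes its speed limit or range.

ROBOT

A 6-joint arm with a two-finger parallel gripper is mounted at the origin on the work surface. World frame = base frame: x ahead of the robot, y to its left, z up, the work surface at z = 0. Lengths are in m, angles in rad, forces in N, time in s.
With the tool pointing down it reaches from about 0.275 to 0.75 m from the base axis. Payload 10.2 kg.
Tool frame: the origin (TCP) lies at the very end of the fingers, on their centre line; the grasp point (between the pads) lies 19 mm behind it; z points along the fingers, y is the line along which they close (so a half turn about z gives the same grasp; the last joint's range is limited). The gripper opens to 88 mm and grips with 3 to 60 N. Pads are 18 mm wide; open, the fingers measure 123 mm over their backs; the gripper's body (75 mm by 187 mm) begins 45 mm behind the grasp point.
Start: joints at [-1.332, 0.313, 1.498, -0, 1.331, -0.223], TCP at [0.234, -0.47, 0.239] pointing down, gripper open.
Joint ranges: [-2.94, 2.94], [-0.97, 2.17], [0.19, 2.56], [-1.23, 4.37], [0.02, 3.11], [-2.88, 2.88]. Speed limits (rad/s): [2.39, 2.39, 3.01, 3.14, 3.14, 3.14].

INTERFACE

Orientations are given as [roll, pitch, yaw] about the fixed x, y, z axes, in that order (R = Rz(yaw) Ry(pitch) Rx(roll)).
In Python, from cell import bot gives the robot as it stands.
- The arm moves only by the shell command python3 -m creep 'ROWS'. ROWS is JSON, a list of rows, each an object with "dp": the shift along the tool's x, y, z in m, a list of three; "twist": the turn, a rotation vector about the tool's x, y, z in degrees, a list of three; "claw": the opening, from 0 (shut) to 1 (fully open). A call has 1 to 20 rows; each row is the pose to reach, as a shift and turn from the pose commanded when the call began, along the tool's axes at that moment; what a row does not reach only later rows make up. A row lasts 1/10 s, in which the tool goes at most 50 mm and 8.59 degrees, less where a joint would pass 70% of its speed; a pose out of reach is approached as far as the arm can. A call with a gripper value outside its range is refused whole. The fingers move at their own pace and stop on an object; the grip force is fixed at half the most. Time passes only in rows, so rows that repeat a pose let the fingers close. It gives the time, the measured TCP pose, the force, the opening and the grip force at its end, in the units of the state.
- bot.get_obs(): the state, without advancing time (a new reading comes with each control period).
- bot.capture(name): name is "scene" or "top"; returns the picture (384x512x3 uint8, red, green, blue); there is no depth.
- bot.camera_info(name): a dict with "fx", "fy", "cx", "cy" (pixels), "dist" ([k1, k2, p1, p2, k3] as OpenCV has them; the pictures are not rectified), "world_to_cam" (4x4, takes a point from world to camera coordinates). Camera axes: x right, y down, z forward; pixel columns grow to the right and rows downward; lengths in m; the calibration is good to about 2 mm. A picture is of the moment at which its call begins. camera_info takes no time and is no camera call.
- bot.finish_job(): hands the job in; it is judged then, once.
The state is a dict: "time_s": time; "joint_positions": joint angles; "qd": joint speeds; "joint_efforts": joint torques, N m; "tcp_pos": TCP position; "ee_rot": TCP orientation; "ft_force": force on the tool from outside, world axes, zero at the start; "wrist_torque": the same for the moment, N m; "gripper_width": finger opening in m; "finger_force": force on a finger pad.
Only numpy, scipy, OpenCV 4.12 (cv2) and the standard library are available. Lean on these libraries where they do the work, as an engineer would, in place of code of your own. Each camera call takes 0.05 s, during which the arm holds its last target. There are 200 camera calls.

## Working session

There is one attempt and no reset: what is moved stays moved. The work goes in short steps, Python scripts to look and compute and a shell command to move; the robot and the scene stay as the last step left them, time stands still between calls to the robot, and variables do not carry over. Pictures are saved under pics/ and viewed, at most 14 in all, crops included, and the job is handed in when it is done.

```bash
mkdir -p pics; ls; python3 - <<'E'
from cell import bot
import cv2
for n in("scene","top"):
    im=bot.capture(n); cv2.imwrite(f"pics/{n}0.png",cv2.cvtColor(im,cv2.COLOR_RGB2BGR))
    print(bot.camera_info(n))
print(bot.get_obs())
E
```

```text
pics
{'fx': 413.8150475066671, 'fy': 413.8150475066671, 'cx': 262.20629113829216, 'cy': 190.06705147591407, 'dist': array([-0.12654997,  0.        ,  0.        ,  0.        ,  0.        ]), 'world_to_cam': array([[ 0.61744213,  0.78661005, -0.00313616, -0.41694999],
       [ 0.6264338 , -0.49411682, -0.60285095, -0.27847054],
       [-0.47575825,  0.37026098, -0.79784767,  1.3210435 ],
       [ 0.        ,  0.        ,  0.        ,  1.        ]])}
{'fx': 434.8020232534254, 'fy': 434.8020232534254, 'cx': 253.9600777289464, 'cy': 192.92553125500353, 'dist': array([-0.15966541,  0.        ,  0.        ,  0.        ,  0.        ]), 'world_to_cam': array([[ 0.01782422, -0.99967803, -0.01805893,  0.08095542],
       [-0.99482692, -0.01592532, -0.10032839,  0.58776549],
       [ 0.1000085 ,  0.01975378, -0.99479047,  0.98604308],
       [ 0.        ,  0.        ,  0.        ,  1.        ]])}
{'time_s': 0.1, 'joint_positions': array([-1.33242097e+00,  3.13375170e-01,  1.49830243e+00,  2.69920377e-06,
        1.33102088e+00, -2.23407555e-01]), 'qd': array([-3.00917594e-04, -1.20278790e-03, -8.36200026e-04,  3.99196022e-04,
       -1.45409007e-03, -7.64570401e-05]), 'joint_efforts': array([ 2.73841513e-03, -4.02813613e+01, -2.52642399e+01,  6.94947084e-02,
        3.42395017e-02, -6.85786608e-05]), 'tcp_pos': array([ 0.23384758, -0.46981366,  0.23825006]), 'ee_rot': array([-3.14051490e+00, -2.47554519e-04,  4.61782135e-01]), 'ft_force': array([-0.25466927,  0.75224271,  0.29985624]), 'wrist_torque': array([-0.01879704, -0.01220667,  0.02230458]), 'finger_force': 0.0, 'gripper_width': 0.08827198358089414}
```

View pics/top0.png

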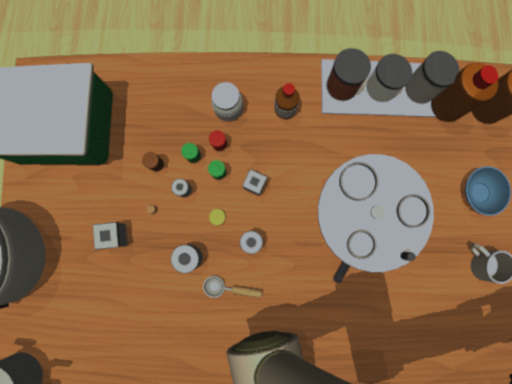

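View pics/scene0.png

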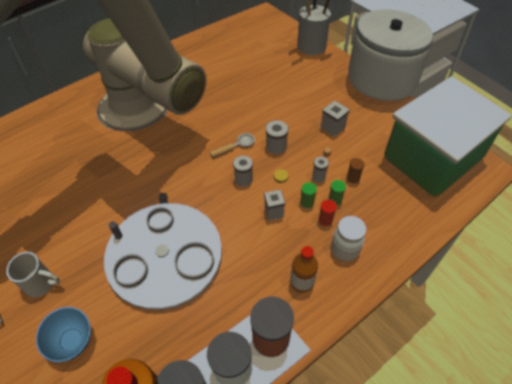

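The top view shows the wheel hub at about (377,212), the handle at (408,256) and the pointer at (342,271). The round tins are large (186,259), middle (252,242) and small (181,187). The square tins are at (107,236) and (255,182). I'll enlarge crops to read them closer.

```bash
cat > h.py <<'E'
import numpy as np, cv2
from cell import bot
def ray(n,u,v,z):
    c=bot.camera_info(n); K=np.array([[c['fx'],0,c['cx']],[0,c['fy'],c['cy']],[0,0,1]])
    p=cv2.undistortPoints(np.array([[[u,v]]],float),K,np.array(c['dist']))[0,0]
    T=c['world_to_cam'];R=T[:3,:3];o=-R.T@T[:3,3];d=R.T@np.r_[p,1]
    return (o+d*(z-o[2])/d[2])[:2]
def crop(n,f,x0,y0,w,h,s):
    im=cv2.cvtColor(bot.capture(n),cv2.COLOR_RGB2BGR)[y0:y0+h,x0:x0+w]
    cv2.imwrite(f,cv2.resize(im,None,fx=s,fy=s,interpolation=cv2.INTER_CUBIC))
E
python3 -c "
from h import *
crop('top','pics/t1.png',140,150,150,150,4)
crop('top','pics/t2.png',305,140,150,150,4)"
```

```text
(no output)
```

View pics/t1.png

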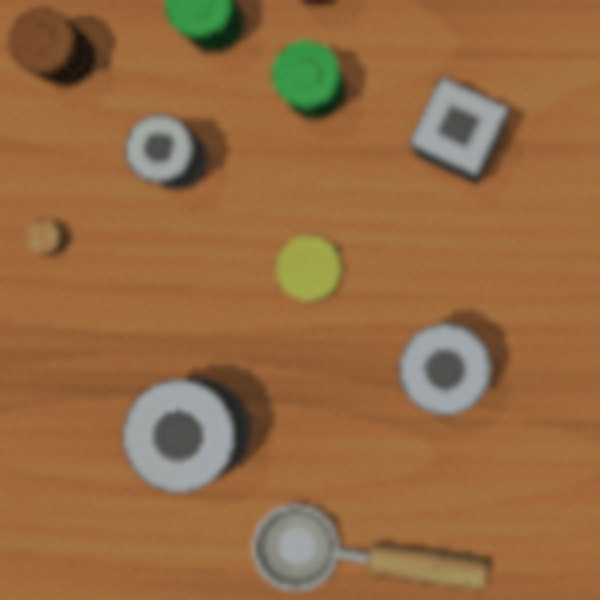

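View pics/t2.png

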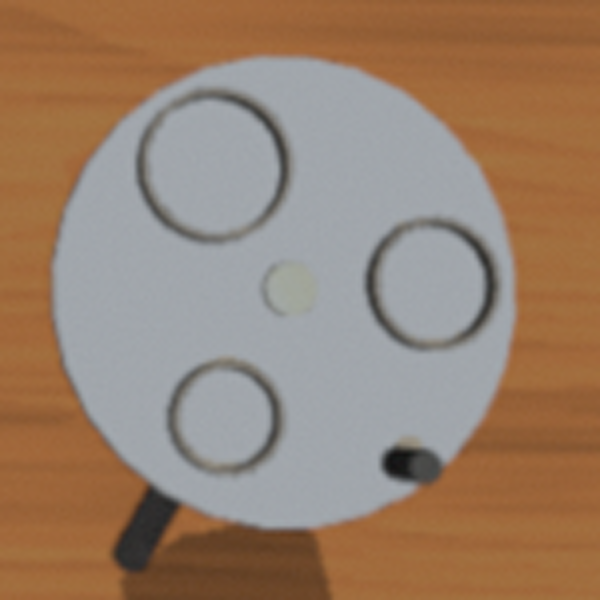

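t1: tin tops (crop px) are large (180,436), middle (446,369), small (160,149), with the small square at (460,128). t2: the disc spans x 53–516 and y 57–528. Rings are at (226,416), (431,284) and (213,165), the handle top is at (427,467), and the pointer runs from (165,500) to (133,560).

```bash
python3 - <<'E'
from h import *
g=lambda x0,y0,x,y,z: ray('top',x0+(x+.5)/4-.5,y0+(y+.5)/4-.5,z)
for n,x,y,z in(('L',180,436,.075),('M',446,369,.07),('S',160,149,.065),('sqS',460,128,.067),('scoop',297,546,.02),('brown',43,42,.065),('green',309,76,.06)): print(n,g(140,150,x,y,z).round(4))
print('sqL',ray('top',106,236,.075).round(4))
W=lambda x,y,z:g(305,140,x,y,z)
ws,wm,wl=W(226,416,.046),W(431,284,.046),W(213,165,.046)
h=W(427,467,.083);disc=W(284.5,292,.028);tip=W(134,562,.008);pb=W(165,500,.008)
# fit axis+angle
from scipy.optimize import least_squares
def pts(p):
    e=lambda a,r:p[:2]+r*np.array([np.cos(p[2]+a),np.sin(p[2]+a)])
    return np.concatenate([e(np.pi,.085)-wl,e(np.pi/3,.085)-wm,e(-np.pi/3,.085)-ws,e(0,.12)-h])
s=least_squares(pts,[*disc,-2.5]);print(s.x,(s.fun*1000).round(1),disc)
d=tip-s.x[:2];print('tip',tip,'pointer az',np.arctan2(d[1],d[0]),np.arctan2(*(tip-pb)[::-1]),np.linalg.norm(d),'h',h)
E
```

```text
L [0.4325 0.2416]
M [0.4728 0.0945]
S [0.594  0.2598]
sqS [0.6083 0.0891]
scoop [0.3671 0.1808]
brown [0.6551 0.3307]
green [0.6379 0.1762]
sqL [0.478  0.4246]
[ 0.54580777 -0.19595928 -2.56647961] [ 0.5  0.2  1.  -1.8 -1.8 -0.2  0.4  1.8] [ 0.54458304 -0.19624896]
tip [ 0.38467296 -0.11124929] pointer az 2.657590141963549 2.682329126304014 0.18204451883350398 h [ 0.44473515 -0.26299117]
```

```bash
cat >> h.py <<'E'
from scipy.spatial.transform import Rotation as Ro
def to(*pts):
    o=bot.get_obs();R=Ro.from_euler('xyz',o['ee_rot'])
    print('at',o['tcp_pos'].round(4),'rpy',o['ee_rot'].round(3),'t',o['time_s'])
    for p in pts: print(np.round(p,3),'->dp',R.inv().apply(np.array(p)-o['tcp_pos']).round(4))
E
python3 -m creep '[{"dp":[0.04,-0.013,0.0],"twist":[0,0,0],"claw":0.6},{"dp":[0.08,-0.026,0.0],"twist":[0,0,0],"claw":0.6},{"dp":[0.12,-0.039,0.0],"twist":[0,0,0],"claw":0.6},{"dp":[0.16,-0.052,0.02],"twist":[0,0,0],"claw":0.6},{"dp":[0.2,-0.066,0.04],"twist":[0,0,0],"claw":0.6},{"dp":[0.24,-0.079,0.06],"twist":[0,0,0],"claw":0.6},{"dp":[0.265,-0.087,0.08],"twist":[0,0,0],"claw":0.6},{"dp":[0.282,-0.093,0.1],"twist":[0,0,0],"claw":0.6},{"dp":[0.282,-0.093,0.1],"twist":[0,0,0],"claw":0.6},{"dp":[0.282,-0.093,0.1],"twist":[0,0,0],"claw":0.6},{"dp":[0.282,-0.093,0.1],"twist":[0,0,0],"claw":0.6}]'
python3 -c "
from h import *
to((.4445,-.2613,.05))
crop('top','pics/t3.png',340,190,110,100,5)"
```

```text
time_s: 1.3
tcp_pos: [0.4448, -0.2622, 0.1398]
ee_rot: [3.14, -0.0, 0.461]
ft_force: [-0.0, -0.6, 0.7]
gripper_width: 0.0528
finger_force: 0.0
at [ 0.4448 -0.2622  0.1398] rpy [ 3.14  -0.     0.461] t 1.3
[ 0.444 -0.261  0.05 ] ->dp [ 0.0001 -0.0011  0.0898]
```

View pics/t3.png

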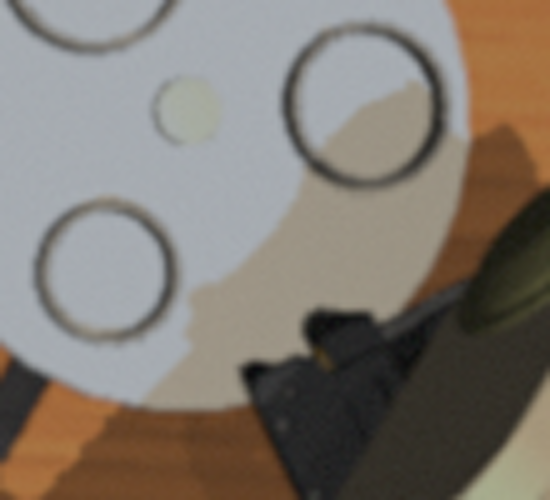

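The arm hides the handle in this view, with the gripper at about (340,370) in the crop. I'll descend and pinch.

```bash
python3 -m creep '[{"dp":[0,0,0.02],"twist":[0,0,0],"claw":0.6},{"dp":[0,-0.001,0.04],"twist":[0,0,0],"claw":0.6},{"dp":[0,-0.001,0.06],"twist":[0,0,0],"claw":0.6},{"dp":[0,-0.001,0.075],"twist":[0,0,0],"claw":0.6},{"dp":[0,-0.001,0.09],"twist":[0,0,0],"claw":0.6},{"dp":[0,-0.001,0.09],"twist":[0,0,0],"claw":0.6},{"dp":[0,-0.001,0.09],"twist":[0,0,0],"claw":0},{"dp":[0,-0.001,0.09],"twist":[0,0,0],"claw":0},{"dp":[0,-0.001,0.09],"twist":[0,0,0],"claw":0},{"dp":[0,-0.001,0.09],"twist":[0,0,0],"claw":0},{"dp":[0,-0.001,0.09],"twist":[0,0,0],"claw":0},{"dp":[0,-0.001,0.09],"twist":[0,0,0],"claw":0}]'
python3 -c "
from h import *
C=np.array([.5455,-.196]);a=np.linspace(-2.566,-2.566-1.06,11)
to(*[(C[0]+.12*np.cos(t),C[1]+.12*np.sin(t),.05) for t in a])"
```

```text
time_s: 2.55
tcp_pos: [0.4447, -0.2605, 0.0492]
ee_rot: [3.141, -0.0, 0.462]
ft_force: [-1.6, -1.2, 4.1]
gripper_width: 0.0191
finger_force: 30.0
at [ 0.4447 -0.2605  0.0492] rpy [ 3.141 -0.     0.462] t 2.55
[ 0.445 -0.261  0.05 ] ->dp [-0.0002  0.0008 -0.0008]
[ 0.438 -0.25   0.05 ] ->dp [-0.001  -0.0119 -0.0008]
[ 0.433 -0.239  0.05 ] ->dp [-0.0004 -0.0246 -0.0008]
[ 0.429 -0.227  0.05 ] ->dp [ 0.0015 -0.0372 -0.0008]
[ 0.427 -0.214  0.05 ] ->dp [ 0.0047 -0.0495 -0.0009]
[ 0.426 -0.201  0.05 ] ->dp [ 0.0093 -0.0614 -0.0009]
[ 0.426 -0.189  0.05 ] ->dp [ 0.015  -0.0727 -0.0009]
[ 0.427 -0.176  0.05 ] ->dp [ 0.0219 -0.0834 -0.0009]
[ 0.43  -0.164  0.05 ] ->dp [ 0.0299 -0.0932 -0.0009]
[ 0.434 -0.152  0.05 ] ->dp [ 0.0389 -0.1022 -0.0009]
[ 0.439 -0.14   0.05 ] ->dp [ 0.0489 -0.1102 -0.0009]
```

```bash
python3 -m creep '[{"dp":[-0.001,-0.012,0],"twist":[0,0,6],"claw":0},{"dp":[0,-0.025,0],"twist":[0,0,12],"claw":0},{"dp":[0.002,-0.037,0],"twist":[0,0,18],"claw":0},{"dp":[0.005,-0.049,0],"twist":[0,0,24],"claw":0},{"dp":[0.009,-0.061,0],"twist":[0,0,30],"claw":0},{"dp":[0.015,-0.073,0],"twist":[0,0,36],"claw":0},{"dp":[0.022,-0.083,0],"twist":[0,0,42],"claw":0},{"dp":[0.03,-0.093,0],"twist":[0,0,48],"claw":0},{"dp":[0.039,-0.102,0],"twist":[0,0,55],"claw":0},{"dp":[0.049,-0.11,0],"twist":[0,0,61],"claw":0},{"dp":[0.049,-0.11,0],"twist":[0,0,61],"claw":0},{"dp":[0.049,-0.11,0],"twist":[0,0,61],"claw":0},{"dp":[0.049,-0.11,0],"twist":[0,0,61],"claw":0},{"dp":[0.049,-0.11,0],"twist":[0,0,61],"claw":0},{"dp":[0.049,-0.11,0],"twist":[0,0,61],"claw":0.5},{"dp":[0.049,-0.11,0],"twist":[0,0,61],"claw":0.5},{"dp":[0.049,-0.11,0],"twist":[0,0,61],"claw":0.5},{"dp":[0.049,-0.11,0],"twist":[0,0,61],"claw":0.5}]'
python3 -c "
from h import *
to((.4728,.0945,.12))"
```

```text
time_s: 4.35
tcp_pos: [0.4391, -0.1398, 0.0486]
ee_rot: [3.142, 0.001, -0.603]
ft_force: [0.1, 0.3, -0.6]
gripper_width: 0.044
finger_force: 0.0
at [ 0.4391 -0.1398  0.0486] rpy [ 3.142e+00  1.000e-03 -6.030e-01] t 4.35
[0.473 0.094 0.12 ] ->dp [-0.1052 -0.2121 -0.0713]
```

```bash
python3 -m creep '[{"dp":[0,0,-0.035],"twist":[0,0,0],"claw":0.5},{"dp":[0,0,-0.07],"twist":[0,0,0],"claw":0.5},{"dp":[-0.02,-0.04,-0.1],"twist":[0,0,0],"claw":1},{"dp":[-0.04,-0.08,-0.1],"twist":[0,0,0],"claw":1},{"dp":[-0.06,-0.12,-0.1],"twist":[0,0,0],"claw":1},{"dp":[-0.08,-0.16,-0.1],"twist":[0,0,0],"claw":1},{"dp":[-0.095,-0.19,-0.1],"twist":[0,0,0],"claw":1},{"dp":[-0.105,-0.212,-0.1],"twist":[0,0,0],"claw":1},{"dp":[-0.105,-0.212,-0.1],"twist":[0,0,0],"claw":1},{"dp":[-0.105,-0.212,-0.1],"twist":[0,0,0],"claw":1}]'
python3 -c "
from h import *
to((.4728,.0945,.03))
crop('top','pics/t4.png',305,140,150,150,4)"
```

```text
time_s: 5.35
tcp_pos: [0.4728, 0.0941, 0.1486]
ee_rot: [3.141, 0.0, -0.602]
ft_force: [0.4, -0.1, 0.1]
gripper_width: 0.0881
finger_force: 0.0
at [0.4728 0.0941 0.1486] rpy [ 3.141  0.    -0.602] t 5.35
[0.473 0.094 0.03 ] ->dp [-0.0002 -0.0003  0.1186]
```

View pics/t4.png

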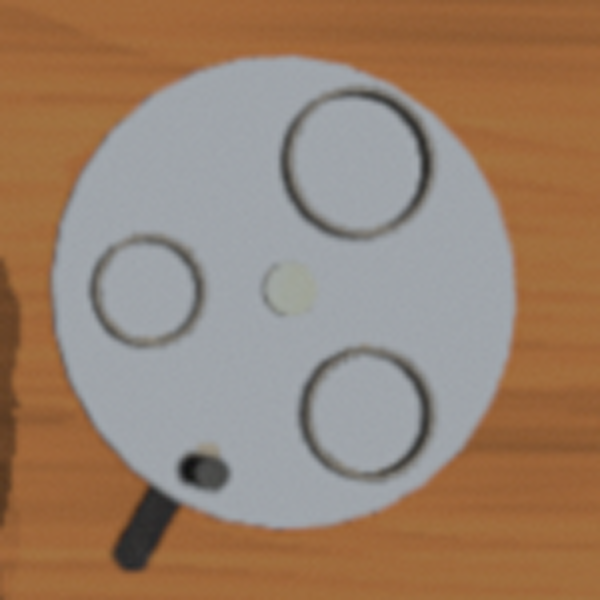

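The handle is now over the pointer. Rings are at (147,290), (366,413) and (356,163), with the handle top at (211,473).

```bash
python3 - <<'E'
from h import *
g=lambda x,y,z: ray('top',305+(x+.5)/4-.5,140+(y+.5)/4-.5,z)
ws,wm,wl,h=g(147,290,.046),g(366,413,.046),g(356,163,.046),g(211,473,.083)
from scipy.optimize import least_squares
def e(p,a,r): return p[:2]+r*np.array([np.cos(p[2]+a),np.sin(p[2]+a)])
f=lambda p:np.concatenate([e(p,np.pi,.085)-wl,e(p,np.pi/3,.085)-wm,e(p,-np.pi/3,.085)-ws,e(p,0,.12)-h])
s=least_squares(f,[.545,-.196,2.66]);p=s.x;print(p,(s.fun*1000).round(1))
print('L',e(p,np.pi,.085),wl,'M',e(p,np.pi/3,.085),wm,'S',e(p,-np.pi/3,.085),ws)
E
python3 -m creep '[{"dp":[0,0,0.03],"twist":[0,0,0],"claw":1},{"dp":[0,0,0.06],"twist":[0,0,0],"claw":1},{"dp":[0,0,0.085],"twist":[0,0,0],"claw":1},{"dp":[0,0,0.1],"twist":[0,0,0],"claw":1},{"dp":[0,0,0.113],"twist":[0,0,0],"claw":1},{"dp":[0,0,0.113],"twist":[0,0,0],"claw":1},{"dp":[0,0,0.113],"twist":[0,0,0],"claw":0.3},{"dp":[0,0,0.113],"twist":[0,0,0],"claw":0.3},{"dp":[0,0,0.113],"twist":[0,0,0],"claw":0.3},{"dp":[0,0,0.113],"twist":[0,0,0],"claw":0.3},{"dp":[0,0,0.113],"twist":[0,0,0],"claw":0.3},{"dp":[0,0,0.113],"twist":[0,0,0],"claw":0.3}]'
```

```text
[ 0.54599842 -0.19562418  2.65060754] [ 1.6 -0.7 -0.4 -1.1 -0.4  0.5 -0.8  1.3]
L [ 0.62095727 -0.23570124] [ 0.61939532 -0.23495614] M [ 0.47381124 -0.24050192] [ 0.47419321 -0.2394464 ] S [ 0.54322675 -0.11066938] [ 0.54360606 -0.11112766]
time_s: 6.6
tcp_pos: [0.4733, 0.0943, 0.036]
ee_rot: [-3.141, -0.001, -0.603]
ft_force: [0.1, 0.4, 2.8]
gripper_width: 0.0495
finger_force: 30.0
```

```bash
python3 -m creep '[{"dp":[0,0,-0.03],"twist":[0,0,0],"claw":0.3},{"dp":[0,0,-0.07],"twist":[0,0,0],"claw":0.3},{"dp":[0.01,0.015,-0.11],"twist":[0,0,0],"claw":0.3},{"dp":[0.03,0.044,-0.125],"twist":[0,0,0],"claw":0.3},{"dp":[0.055,0.08,-0.125],"twist":[0,0,0],"claw":0.3},{"dp":[0.08,0.116,-0.125],"twist":[0,0,0],"claw":0.3},{"dp":[0.105,0.152,-0.125],"twist":[0,0,0],"claw":0.3},{"dp":[0.13,0.188,-0.125],"twist":[0,0,0],"claw":0.3},{"dp":[0.155,0.224,-0.125],"twist":[0,0,0],"claw":0.3},{"dp":[0.175,0.253,-0.125],"twist":[0,0,0],"claw":0.3},{"dp":[0.185,0.268,-0.125],"twist":[0,0,0],"claw":0.3},{"dp":[0.19,0.275,-0.125],"twist":[0,0,0],"claw":0.3},{"dp":[0.19,0.275,-0.125],"twist":[0,0,0],"claw":0.3},{"dp":[0.19,0.275,-0.125],"twist":[0,0,0],"claw":0.3}]'
python3 -c "
from h import *
to((.474,-.24,.065))
crop('scene','pics/s1.png',70,140,180,160,4)"
```

```text
time_s: 8.0
tcp_pos: [0.4737, -0.2387, 0.1606]
ee_rot: [-3.141, 0.001, -0.602]
ft_force: [0.1, 0.6, -1.6]
gripper_width: 0.0493
finger_force: 30.0
at [ 0.4737 -0.2387  0.1606] rpy [-3.141e+00  1.000e-03 -6.020e-01] t 8.0
[ 0.474 -0.24   0.065] ->dp [0.001  0.001  0.0956]
```

View pics/s1.png

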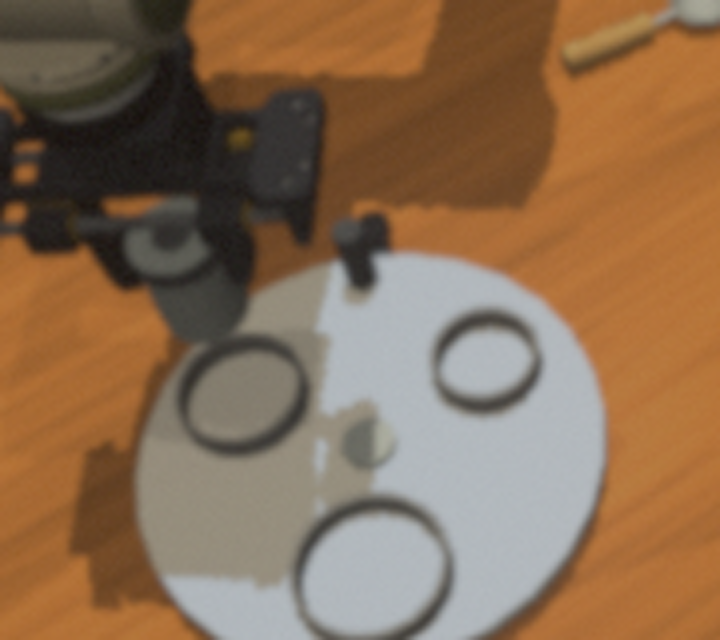

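The tin is held upright at crop (190,270), above the middle ring at (243,393).

```bash
python3 -m creep '[{"dp":[0.001,0.001,0.02],"twist":[0,0,0],"claw":0.3},{"dp":[0.001,0.001,0.045],"twist":[0,0,0],"claw":0.3},{"dp":[0.001,0.001,0.065],"twist":[0,0,0],"claw":0.3},{"dp":[0.001,0.001,0.08],"twist":[0,0,0],"claw":0.3},{"dp":[0.001,0.001,0.09],"twist":[0,0,0],"claw":0.3},{"dp":[0.001,0.001,0.096],"twist":[0,0,0],"claw":0.3},{"dp":[0.001,0.001,0.096],"twist":[0,0,0],"claw":0.3},{"dp":[0.001,0.001,0.096],"twist":[0,0,0],"claw":0.3},{"dp":[0.001,0.001,0.096],"twist":[0,0,0],"claw":0.85},{"dp":[0.001,0.001,0.096],"twist":[0,0,0],"claw":0.85},{"dp":[0.001,0.001,0.096],"twist":[0,0,0],"claw":0.85},{"dp":[0.001,0.001,0.096],"twist":[0,0,0],"claw":0.85},{"dp":[0.001,0.001,0.08],"twist":[0,0,0],"claw":0.85},{"dp":[0.001,0.001,0.05],"twist":[0,0,0],"claw":0.85},{"dp":[0.001,0.001,0.02],"twist":[0,0,0],"claw":0.85},{"dp":[0.001,0.001,-0.02],"twist":[0,0,0],"claw":1},{"dp":[0.001,0.001,-0.02],"twist":[0,0,0],"claw":1}]'
python3 -c "
from h import *
to((.594,.2598,.18),(.4325,.2416,.18))"
```

```text
time_s: 9.75
tcp_pos: [0.4755, -0.2426, 0.1856]
ee_rot: [3.141, -0.009, -0.603]
ft_force: [0.4, 0.3, 0.1]
gripper_width: 0.0874
finger_force: 0.0
at [ 0.4755 -0.2426  0.1856] rpy [ 3.141 -0.009 -0.603] t 9.75
[0.594 0.26  0.18 ] ->dp [-0.1872 -0.4811  0.0036]
[0.432 0.242 0.18 ] ->dp [-0.31   -0.3745  0.0025]
```

```bash
python3 -m creep '[{"dp":[-0.02,-0.024,0],"twist":[0,0,-5],"claw":1},{"dp":[-0.045,-0.054,0],"twist":[0,0,-10],"claw":1},{"dp":[-0.075,-0.09,0],"twist":[0,0,-15],"claw":1},{"dp":[-0.105,-0.127,0],"twist":[0,0,-20],"claw":1},{"dp":[-0.135,-0.163,0],"twist":[0,0,-26],"claw":1},{"dp":[-0.165,-0.199,0],"twist":[0,0,-32],"claw":1},{"dp":[-0.195,-0.236,0],"twist":[0,0,-38],"claw":1},{"dp":[-0.225,-0.272,0],"twist":[0,0,-44],"claw":1},{"dp":[-0.255,-0.308,0],"twist":[0,0,-50],"claw":1},{"dp":[-0.28,-0.338,0],"twist":[0,0,-56],"claw":1},{"dp":[-0.3,-0.362,0],"twist":[0,0,-60],"claw":1},{"dp":[-0.31,-0.3745,0],"twist":[0,0,-60],"claw":1},{"dp":[-0.31,-0.3745,0],"twist":[0,0,-60],"claw":1},{"dp":[-0.31,-0.3745,0],"twist":[0,0,-60],"claw":1},{"dp":[-0.31,-0.3745,0],"twist":[0,0,-60],"claw":1}]'
python3 -c "
from h import *
to((.4325,.2416,.04))
crop('top','pics/t5.png',305,140,150,150,4)"
```

```text
time_s: 11.25
tcp_pos: [0.431, 0.242, 0.1805]
ee_rot: [3.142, 0.0, 0.443]
ft_force: [0.1, -0.8, -0.2]
gripper_width: 0.0879
finger_force: 0.0
at [0.431  0.242  0.1805] rpy [3.142 0.    0.443] t 11.25
[0.432 0.242 0.04 ] ->dp [0.0013 0.001  0.1405]
```

View pics/t5.png

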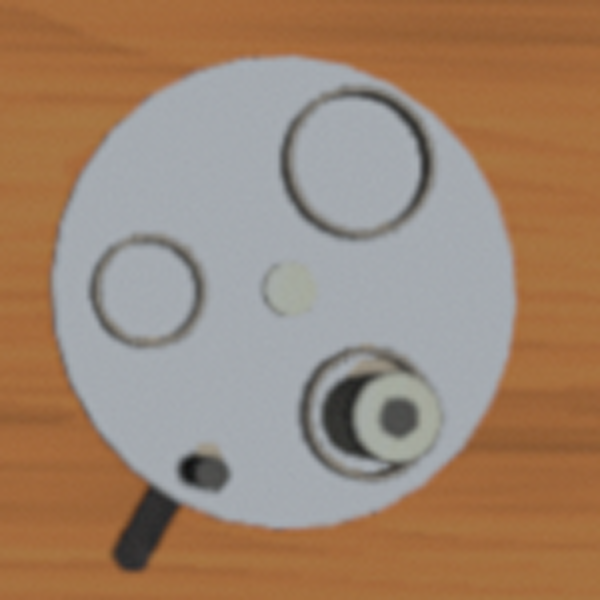

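The wheel hasn't moved, and the middle tin stands in its ring with its top at crop (397,417).

```bash
python3 -c "
from h import *
print(ray('top',305+397.5/4-.5,140+417.5/4-.5,.098))"
python3 -m creep '[{"dp":[0.001,0.001,0.03],"twist":[0,0,0],"claw":1},{"dp":[0.001,0.001,0.065],"twist":[0,0,0],"claw":1},{"dp":[0.001,0.001,0.095],"twist":[0,0,0],"claw":1},{"dp":[0.001,0.001,0.12],"twist":[0,0,0],"claw":1},{"dp":[0.001,0.001,0.135],"twist":[0,0,0],"claw":1},{"dp":[0.001,0.001,0.14],"twist":[0,0,0],"claw":1},{"dp":[0.001,0.001,0.14],"twist":[0,0,0],"claw":1},{"dp":[0.001,0.001,0.14],"twist":[0,0,0],"claw":0.4},{"dp":[0.001,0.001,0.14],"twist":[0,0,0],"claw":0.4},{"dp":[0.001,0.001,0.14],"twist":[0,0,0],"claw":0.4},{"dp":[0.001,0.001,0.14],"twist":[0,0,0],"claw":0.4},{"dp":[0.001,0.001,0.14],"twist":[0,0,0],"claw":0.4},{"dp":[0.001,0.001,0.12],"twist":[0,0,0],"claw":0.4},{"dp":[0.001,0.001,0.08],"twist":[0,0,0],"claw":0.4},{"dp":[0.001,0.001,0.04],"twist":[0,0,0],"claw":0.4},{"dp":[0.001,0.001,0],"twist":[0,0,0],"claw":0.4},{"dp":[0.001,0.001,0],"twist":[0,0,0],"claw":0.4}]'
python3 -c "
from h import *
to((.432,.2416,.18),(.620,-.2355,.18))"
```

```text
[ 0.47264099 -0.24075795]
time_s: 13.0
tcp_pos: [0.434, 0.243, 0.1853]
ee_rot: [3.14, -0.009, 0.445]
ft_force: [-0.2, 0.3, -2.3]
gripper_width: 0.0613
finger_force: 30.0
at [0.434  0.243  0.1853] rpy [ 3.14  -0.009  0.445] t 13.0
[0.432 0.242 0.18 ] ->dp [-0.0025  0.0004  0.0052]
[ 0.62  -0.236  0.18 ] ->dp [-0.038   0.512   0.0057]
```

The middle tin is within 2 mm of its well centre and the large tin is held. I'll carry it over now.

```bash
python3 -m creep '[{"dp":[-0.001,0.02,0],"twist":[0,0,0],"claw":0.4},{"dp":[-0.003,0.05,0],"twist":[0,0,0],"claw":0.4},{"dp":[-0.006,0.085,0],"twist":[0,0,0],"claw":0.4},{"dp":[-0.009,0.12,0],"twist":[0,0,0],"claw":0.4},{"dp":[-0.011,0.155,0],"twist":[0,0,0],"claw":0.4},{"dp":[-0.014,0.19,0],"twist":[0,0,0],"claw":0.4},{"dp":[-0.017,0.225,0],"twist":[0,0,0],"claw":0.4},{"dp":[-0.019,0.26,0],"twist":[0,0,0],"claw":0.4},{"dp":[-0.022,0.295,0],"twist":[0,0,0],"claw":0.4},{"dp":[-0.025,0.33,0],"twist":[0,0,0],"claw":0.4},{"dp":[-0.027,0.365,0],"twist":[0,0,0],"claw":0.4},{"dp":[-0.03,0.4,0],"twist":[0,0,0],"claw":0.4},{"dp":[-0.032,0.435,0],"twist":[0,0,0],"claw":0.4},{"dp":[-0.035,0.47,0],"twist":[0,0,0],"claw":0.4},{"dp":[-0.037,0.495,0],"twist":[0,0,0],"claw":0.4},{"dp":[-0.038,0.512,0],"twist":[0,0,0],"claw":0.4},{"dp":[-0.038,0.512,0],"twist":[0,0,0],"claw":0.4},{"dp":[-0.038,0.512,0],"twist":[0,0,0],"claw":0.4},{"dp":[-0.038,0.512,0],"twist":[0,0,0],"claw":0.4}]'
python3 -c "
from h import *
to((.620,-.2355,.069))"
```

```text
time_s: 14.9
tcp_pos: [0.6177, -0.2351, 0.1803]
ee_rot: [-3.141, 0.0, 0.445]
ft_force: [0.5, 0.8, -1.7]
gripper_width: 0.0608
finger_force: 30.0
at [ 0.6177 -0.2351  0.1803] rpy [-3.141  0.     0.445] t 14.9
[ 0.62  -0.236  0.069] ->dp [0.0019 0.0014 0.1113]
```

```bash
python3 -m creep '[{"dp":[0.002,0.001,0.03],"twist":[0,0,0],"claw":0.4},{"dp":[0.002,0.001,0.06],"twist":[0,0,0],"claw":0.4},{"dp":[0.002,0.001,0.08],"twist":[0,0,0],"claw":0.4},{"dp":[0.002,0.001,0.095],"twist":[0,0,0],"claw":0.4},{"dp":[0.002,0.001,0.105],"twist":[0,0,0],"claw":0.4},{"dp":[0.002,0.001,0.111],"twist":[0,0,0],"claw":0.4},{"dp":[0.002,0.001,0.111],"twist":[0,0,0],"claw":0.4},{"dp":[0.002,0.001,0.111],"twist":[0,0,0],"claw":0.4},{"dp":[0.002,0.001,0.111],"twist":[0,0,0],"claw":0.95},{"dp":[0.002,0.001,0.111],"twist":[0,0,0],"claw":0.95},{"dp":[0.002,0.001,0.111],"twist":[0,0,0],"claw":0.95},{"dp":[0.002,0.001,0.111],"twist":[0,0,0],"claw":0.95},{"dp":[0.002,0.001,0.095],"twist":[0,0,0],"claw":0.95},{"dp":[0.002,0.001,0.06],"twist":[0,0,0],"claw":0.95},{"dp":[0.002,0.001,0.02],"twist":[0,0,0],"claw":0.95},{"dp":[0.002,0.001,0],"twist":[0,0,0],"claw":0.95},{"dp":[0.002,0.001,0],"twist":[0,0,0],"claw":0.95}]'
python3 -c "
from h import *
to((.594,.2598,.18))"
```

```text
time_s: 16.6
tcp_pos: [0.6214, -0.2369, 0.1854]
ee_rot: [3.135, -0.004, 0.444]
ft_force: [-0.2, -0.4, 0.4]
gripper_width: 0.0838
finger_force: 0.0
at [ 0.6214 -0.2369  0.1854] rpy [ 3.135 -0.004  0.444] t 16.6
[0.594 0.26  0.18 ] ->dp [ 0.1888 -0.4602  0.0034]
```

```bash
python3 -m creep '[{"dp":[0.008,-0.02,0],"twist":[0,0,0],"claw":0.7},{"dp":[0.02,-0.048,0],"twist":[0,0,0],"claw":0.7},{"dp":[0.033,-0.08,0],"twist":[0,0,0],"claw":0.7},{"dp":[0.046,-0.112,0],"twist":[0,0,0],"claw":0.7},{"dp":[0.06,-0.145,0],"twist":[0,0,0],"claw":0.7},{"dp":[0.074,-0.18,0],"twist":[0,0,0],"claw":0.7},{"dp":[0.088,-0.215,0],"twist":[0,0,0],"claw":0.7},{"dp":[0.102,-0.25,0],"twist":[0,0,0],"claw":0.7},{"dp":[0.116,-0.285,0],"twist":[0,0,0],"claw":0.7},{"dp":[0.13,-0.32,0],"twist":[0,0,0],"claw":0.7},{"dp":[0.144,-0.355,0],"twist":[0,0,0],"claw":0.7},{"dp":[0.158,-0.39,0],"twist":[0,0,0],"claw":0.7},{"dp":[0.172,-0.42,0],"twist":[0,0,0],"claw":0.7},{"dp":[0.182,-0.445,0],"twist":[0,0,0],"claw":0.7},{"dp":[0.189,-0.46,0],"twist":[0,0,0],"claw":0.7},{"dp":[0.189,-0.46,0],"twist":[0,0,0],"claw":0.7},{"dp":[0.189,-0.46,0],"twist":[0,0,0],"claw":0.7},{"dp":[0.189,-0.46,0],"twist":[0,0,0],"claw":0.7}]'
python3 -c "
from h import *
to((.594,.2598,.032))
crop('top','pics/t6.png',305,140,150,150,4)"
```

```text
time_s: 18.4
tcp_pos: [0.5934, 0.2589, 0.1806]
ee_rot: [3.141, 0.0, 0.443]
ft_force: [0.5, 0.9, 0.7]
gripper_width: 0.0617
finger_force: 0.0
at [0.5934 0.2589 0.1806] rpy [3.141 0.    0.443] t 18.4
[0.594 0.26  0.032] ->dp [ 0.001  -0.0006  0.1486]
```

View pics/t6.png

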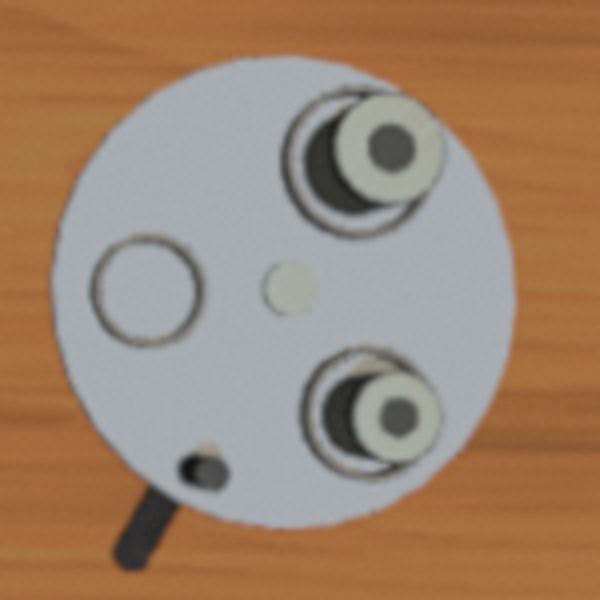

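The large tin stands in its ring with its top at crop (390,148), and the wheel is unchanged. Next is the small tin.

```bash
python3 -c "
from h import *
print(ray('top',305+390.5/4-.5,140+148.5/4-.5,.103))"
python3 -m creep '[{"dp":[0.001,-0.001,0.03],"twist":[0,0,0],"claw":0.7},{"dp":[0.001,-0.001,0.065],"twist":[0,0,0],"claw":0.7},{"dp":[0.001,-0.001,0.095],"twist":[0,0,0],"claw":0.7},{"dp":[0.001,-0.001,0.12],"twist":[0,0,0],"claw":0.7},{"dp":[0.001,-0.001,0.14],"twist":[0,0,0],"claw":0.7},{"dp":[0.001,-0.001,0.148],"twist":[0,0,0],"claw":0.7},{"dp":[0.001,-0.001,0.148],"twist":[0,0,0],"claw":0.7},{"dp":[0.001,-0.001,0.148],"twist":[0,0,0],"claw":0.2},{"dp":[0.001,-0.001,0.148],"twist":[0,0,0],"claw":0.2},{"dp":[0.001,-0.001,0.148],"twist":[0,0,0],"claw":0.2},{"dp":[0.001,-0.001,0.148],"twist":[0,0,0],"claw":0.2},{"dp":[0.001,-0.001,0.148],"twist":[0,0,0],"claw":0.2},{"dp":[0.001,-0.001,0.12],"twist":[0,0,0],"claw":0.2},{"dp":[0.001,-0.001,0.08],"twist":[0,0,0],"claw":0.2},{"dp":[0.001,-0.001,0.04],"twist":[0,0,0],"claw":0.2},{"dp":[0.001,-0.001,0],"twist":[0,0,0],"claw":0.2},{"dp":[0.001,-0.001,0],"twist":[0,0,0],"claw":0.2}]'
python3 -c "
from h import *
to((.5432,-.1108,.18))"
```

```text
[ 0.62039226 -0.236946  ]
time_s: 20.15
tcp_pos: [0.5954, 0.2622, 0.1867]
ee_rot: [3.14, -0.01, 0.445]
ft_force: [0.3, 0.1, -0.7]
gripper_width: 0.0375
finger_force: 30.0
at [0.5954 0.2622 0.1867] rpy [ 3.14  -0.01   0.445] t 20.15
[ 0.543 -0.111  0.18 ] ->dp [-0.2076  0.3143  0.0053]
```

```bash
python3 -m creep '[{"dp":[-0.013,0.02,0],"twist":[0,0,0],"claw":0.2},{"dp":[-0.03,0.045,0],"twist":[0,0,0],"claw":0.2},{"dp":[-0.05,0.076,0],"twist":[0,0,0],"claw":0.2},{"dp":[-0.07,0.106,0],"twist":[0,0,0],"claw":0.2},{"dp":[-0.09,0.136,0],"twist":[0,0,0],"claw":0.2},{"dp":[-0.11,0.166,0],"twist":[0,0,0],"claw":0.2},{"dp":[-0.13,0.197,0],"twist":[0,0,0],"claw":0.2},{"dp":[-0.15,0.227,0],"twist":[0,0,0],"claw":0.2},{"dp":[-0.17,0.257,0],"twist":[0,0,0],"claw":0.2},{"dp":[-0.188,0.285,0],"twist":[0,0,0],"claw":0.2},{"dp":[-0.2,0.303,0],"twist":[0,0,0],"claw":0.2},{"dp":[-0.206,0.313,0],"twist":[0,0,0],"claw":0.2},{"dp":[-0.206,0.313,0],"twist":[0,0,0],"claw":0.2},{"dp":[-0.206,0.313,0],"twist":[0,0,0],"claw":0.2},{"dp":[-0.206,0.313,0],"twist":[0,0,0],"claw":0.2},{"dp":[-0.206,0.313,0],"twist":[0,0,0],"claw":0.2}]'
python3 -c "
from h import *
to((.5432,-.1108,.061))"
```

```text
time_s: 21.75
tcp_pos: [0.5423, -0.1086, 0.1807]
ee_rot: [-3.141, 0.0, 0.446]
ft_force: [-0.3, 0.9, -0.3]
gripper_width: 0.0373
finger_force: 30.0
at [ 0.5423 -0.1086  0.1807] rpy [-3.141  0.     0.446] t 21.75
[ 0.543 -0.111  0.061] ->dp [-1.000e-04  2.400e-03  1.197e-01]
```

```bash
python3 -m creep '[{"dp":[0,0.002,0.03],"twist":[0,0,0],"claw":0.2},{"dp":[0,0.002,0.06],"twist":[0,0,0],"claw":0.2},{"dp":[0,0.002,0.085],"twist":[0,0,0],"claw":0.2},{"dp":[0,0.002,0.105],"twist":[0,0,0],"claw":0.2},{"dp":[0,0.002,0.115],"twist":[0,0,0],"claw":0.2},{"dp":[0,0.002,0.12],"twist":[0,0,0],"claw":0.2},{"dp":[0,0.002,0.12],"twist":[0,0,0],"claw":0.2},{"dp":[0,0.002,0.12],"twist":[0,0,0],"claw":0.2},{"dp":[0,0.002,0.12],"twist":[0,0,0],"claw":0.65},{"dp":[0,0.002,0.12],"twist":[0,0,0],"claw":0.65},{"dp":[0,0.002,0.12],"twist":[0,0,0],"claw":0.65},{"dp":[0,0.002,0.12],"twist":[0,0,0],"claw":0.65},{"dp":[0,0.002,0.1],"twist":[0,0,0],"claw":0.65},{"dp":[0,0.002,0.06],"twist":[0,0,0],"claw":0.65},{"dp":[0,0.002,0.02],"twist":[0,0,0],"claw":0.65},{"dp":[0,0.002,0],"twist":[0,0,0],"claw":0.65},{"dp":[0,0.002,0],"twist":[0,0,0],"claw":0.65}]'
python3 -m creep '[{"dp":[0.008,-0.02,0],"twist":[0,0,0],"claw":0.65},{"dp":[0.02,-0.05,0],"twist":[0,0,0],"claw":0.65},{"dp":[0.03,-0.09,0],"twist":[0,0,0],"claw":0.65},{"dp":[0.03,-0.13,0],"twist":[0,0,0],"claw":0.65},{"dp":[0.03,-0.17,0],"twist":[0,0,0],"claw":0.65},{"dp":[0.03,-0.21,0],"twist":[0,0,0],"claw":0.65},{"dp":[0.03,-0.24,0],"twist":[0,0,0],"claw":0.65},{"dp":[0.03,-0.24,0],"twist":[0,0,0],"claw":0.65},{"dp":[0.03,-0.24,0],"twist":[0,0,0],"claw":0.65},{"dp":[0.03,-0.24,0],"twist":[0,0,0],"claw":0.65}]'
python3 -c "
from h import *
crop('top','pics/t7.png',305,140,150,150,4)"
```

```text
time_s: 23.45
tcp_pos: [0.5441, -0.1118, 0.1835]
ee_rot: [3.137, -0.004, 0.444]
ft_force: [-0.2, 0.1, 0.2]
gripper_width: 0.0579
finger_force: 0.0
time_s: 24.45
tcp_pos: [0.4672, 0.1175, 0.1801]
ee_rot: [-3.141, 0.001, 0.443]
ft_force: [0.2, 0.4, 0.6]
gripper_width: 0.0571
finger_force: 0.0
```

View pics/t7.png

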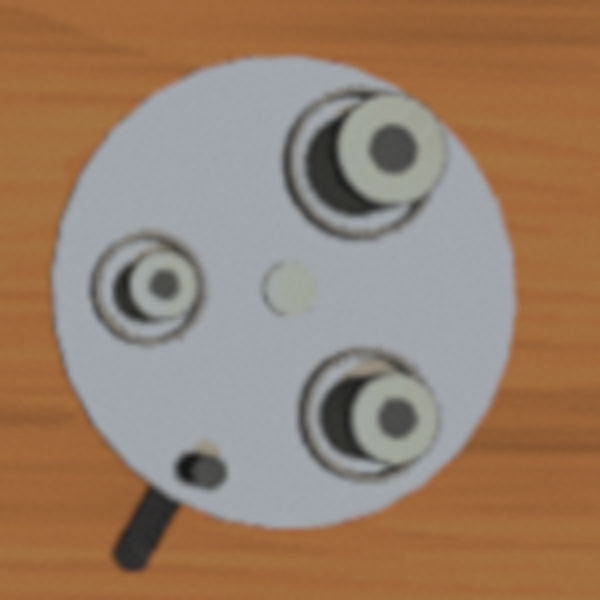

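All three tins are in. The wheel shifted a hair, with the small ring now at (147,287), the small tin top at (164,284) and the handle top at (208,471).

```bash
python3 -c "
from h import *
g=lambda x,y,z: ray('top',305+(x+.5)/4-.5,140+(y+.5)/4-.5,z)
C=np.array([.546,-.1958])
print('S',g(164,284,.093),g(147,287,.046),'L',g(391,150,.103),g(358,163,.046),'M',g(395,417,.098),g(365,413,.046))
h=g(208,471,.083)-C;print(np.arctan2(h[1],h[0]))"
```

```text
S [ 0.54424484 -0.11194235] [ 0.54533237 -0.11112688] L [ 0.61928909 -0.23749322] [ 0.61941774 -0.23615853] M [ 0.47263608 -0.23962414] [ 0.47419004 -0.23885163]
2.639280227775975
```

```bash
python3 -c "
from cell import bot
print(bot.finish_job())"
```

```text
the job is handed in; nothing more can be done
None
```

The job is handed in, no verdict returned: by the last picture the handle is about 0.02–0.04 rad off the pointer, the three round tins stand within about 2 mm of their own well centres, and I didn't touch the square tins.

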